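# Unhook the tested power supply from the test stand and pack it in its carton

## Task

The power supply (the metal case with the perforated cover and the terminal strip at one end) has passed its test and hangs by two keyholes on the screws of the sloped test stand. Slide it up the plate until the screw heads stand in the wide ends of the keyholes, lift it off square to the plate without forcing it, and lay it gently, flat on its back with the perforated cover up, on the foam in the empty half of the carton, lengthwise like the one already there (either way round). Leave the finned resistor hanging beside it and the supply already in the carton as they are.

Things in the scene. Friction and masses are not known exactly. Their poses are not given: they have to be found in the camera images.
- supply: power supply to take down, 0.45-0.7 kg. Metal case 120 mm long (y), 60 mm across (x), 40 mm thick (z), flat perforated cover; the 18 mm at the -y end are 28 mm thick, with a black terminal strip. A flat ear 30 mm long, 60 wide, 3 thick at each end, level with the back: 180 mm in all. Origin: centre of the back. Hung: x up the slope, y along the stand, z out of the plate, 27 degrees off vertical.
- supply_grip (a point): where to grip the supply: between its two long sides (60 mm apart across x), 30 mm off its back, mid-length (origin + 30 mm along z). Free room beside both sides along the plate is 25 mm or more.
- hole_l (a point): centre of the wide end (round, 21 mm) of the keyhole in the supply's left (+y) ear, at the back: x -11, y +75, z 0 mm in its frame. Above it (+x) runs a slot 7 mm wide; hung, the shank stands at the slot's top, at x = +9 mm. The screw head passes when this point is over the screw's foot, i.e. after 20 mm up the slope, give or take 4; before or beyond that it catches.
- hole_r (a point): the same in the right (-y) ear: x -11, y -75, z 0 mm in the supply's frame. The supply lies loosely on the plate, with 3.5 mm play under the screw heads and 1 mm to either side in the slots, and slides with low friction (about 0.35; closing the fingers may press it on the plate), so that it drops back onto the screws if let go; raised 1 or 2 mm off the plate it slides freely.
- stand: test stand, fixed: metal plate 430 mm wide (y), 270 mm up its slope, rising at 27 degrees away from the robot side (+x); edges 70 and 193 mm above the table. Origin: on the table, 131 mm below the middle of the plate's face. Hanging places 105 mm left and right of the middle. Wiring duct 30 mm high from 102 mm up the slope of the middle; terminals 39 mm high from 87 mm down the slope.
- screw1 (a point): foot of the first hanging screw from the left (+y) end of the stand, on its axis at the face of the plate; for the left hanging place, left ear of the unit. Shank 5 mm thick, square to the plate; head 11 mm across, underside 6.5 and top 10.5 mm off the plate.
- screw2 (a point): foot of the second hanging screw from the left (+y) end of the stand, on its axis at the face of the plate; for the left hanging place, right ear of the unit. Shank 5 mm thick, square to the plate; head 11 mm across, underside 6.5 and top 10.5 mm off the plate.
- screw3 (a point): foot of the third hanging screw from the left (+y) end of the stand, on its axis at the face of the plate; for the right hanging place, left ear of the unit. Shank 5 mm thick, square to the plate; head 11 mm across, underside 6.5 and top 10.5 mm off the plate.
- screw4 (a point): foot of the fourth hanging screw from the left (+y) end of the stand, on its axis at the face of the plate; for the right hanging place, right ear of the unit. Shank 5 mm thick, square to the plate; head 11 mm across, underside 6.5 and top 10.5 mm off the plate.
- resistor: braking resistor that hangs at the other place and stays there: a finned metal bar 120 mm long, 44 mm across, 38 mm thick, with the same keyhole ears. Origin and axes as for the supply.
- carton: low open carton of brown board, fixed: 244 mm along x, 214 mm along y, walls 46 mm high and 4 mm thick, floor 4 mm thick. A partition along y, top 34 mm above the table, parts it into two halves, each 116 mm (x) by 206 mm (y) inside, centred at x = -60 and +60 mm. Origin: centre of the underside, on the table.
- foam: grey foam sheet 112 (x) by 202 mm (y), 4 mm thick, firm, fixed on the floor of the empty half of the carton, centred in it; axes as the carton's. Origin: centre of its underside, 4 mm above the table; its top is 8 mm above the table.
- supply2: a second, identical power supply, lying on its back in the other half of the carton, lengthwise along the carton's y, to be left alone; origin and axes as for the first.

How it is judged:
By the outcome, as a careful person would: the job done as asked, in the order asked, and still so for the second after the job is handed in, with the robot touching nothing.
It also fails if it takes over 45 s, if anything falls off the work surface, if the arm or the gripper's body presses on something with over 40 N, if the wrist force passes 120 N, or if a joint passes its speed limit or range.

## Robot

A 6-joint arm with a two-finger parallel gripper is mounted at the origin on the work surface. World frame = base frame: x ahead of the robot, y to its left, z up, the work surface at z = 0. Lengths are in m, angles in rad, forces in N, time in s.
With the tool pointing down it reaches from about 0.25 to 0.8 m from the base axis. Payload 3.9 kg.
Tool frame: the origin (TCP) lies at the very end of the fingers, on their centre line; the grasp point (between the pads) lies 19 mm behind it (arm.grip_depth is the distance from the TCP to the grasp point, in m); z points along the fingers, y is the line along which they close (so a half turn about z gives the same grasp; the last joint's range is limited). The gripper opens to 85 mm and grips with 20 to 120 N. Pads are 22 mm wide; open, the fingers measure 114 mm over their backs; the gripper's body (76 mm by 85 mm) begins 54 mm behind the grasp point. The pads swing forward as they close: fully open they stand 13 mm farther back than shut.
Start: joints at [-1.115, 0.26, -0.138, 1.173, 0, 1.571], TCP at [0.231, -0.471, 0.231] pointing down, gripper open.
Joint ranges: [-2.78, 2.78], [-0.83, 1.72], [-1.28, 1.37], [-1.9, 2.12], [-1.57, 1.48], [-3.14, 3.14]. Speed limits (rad/s): [2.57, 2.57, 3.14, 3.14, 3.14, 3.14].

## Interface

Orientations are given as a rotation vector (axis times angle).
In Python, from rig import arm, camrig, monitor gives the robot as it stands (arm), with the cameras (camrig) and the readings (monitor).
- The arm moves only by the tool send_path, called after "Request:" in YAML: its name, and indented under it one key for each argument. Schema: {"type":"object","properties":{"rows":{"type":"string"},"grip_n":{"type":"number"},"only":{"type":"string"},"quiet":{"type":"boolean"},"lines":{"type":"string"}},"required":["rows"],"additionalProperties":false}. rows is a string of 1 to 12 rows, parted by a bar, with the numbers parted by spaces; each row has 7 numbers: a rotation vector rx, ry, rz in rad, then dx, dy, dz in m, then the finger opening in m; each row is the pose to reach, as a shift and turn from the pose commanded when the call began, along the tool's axes at that moment; what a row does not reach only later rows make up. A row lasts 1/8 s, in which the tool goes at most 0.0625 m and 0.188 rad, less where a joint would pass 70% of its speed; a pose out of reach is approached as far as the arm can. The fingers move at their own pace and stop on an object; grip_n is the grip in N (left out, the last holds). Time passes only in rows, so rows that do not move let the fingers close. The tool returns the time, the measured TCP pose, the force, the opening and the grip force at its end. only (a regular expression) keeps the lines of the reply that match it, lines (a string "A,B") keeps lines A to B, and quiet returns only ok. Input that does not fit is refused with a message, and nothing moves.
- monitor.get_state(): the state, without advancing time (a new reading comes with each control period).
- camrig.capture(name): name is "side" or "top" or "wrist"; returns the picture (420x560x3 uint8, red, green, blue); there is no depth.
- camrig.calibration(name): a dict with "fovy" (degrees; the focal length in pixels is half the picture's height over the tangent of half this angle, whatever the lens; pixels are square), "cx", "cy" (the principal point, pixels), "R" (3x3) and "t" (3): a world point X has camera coordinates R X + t. Camera axes: x right, y down, z forward; pixel columns grow to the right and rows downward; lengths in m; the calibration is good to about 2 mm. A picture is of the moment at which its call begins: read the wrist's pose just before it. calibration takes no time and is no camera call; for the wrist camera it gives the pose at the moment of the call.
- arm.sign_off(): hands the job in; it is judged then, once.
The state is a dict: "time": time; "joint_positions": joint angles; "qvel": joint speeds; "joint_efforts": joint torques, N m; "tool_pos": TCP position; "ee_rot": TCP orientation; "wrist_force": force on the tool from outside, world axes, zero at the start; "ft_torque": the same for the moment, N m; "gripper_width": finger opening in m; "grasp_force": force on a finger pad.
Only numpy, scipy, OpenCV 4.12 (cv2) and the standard library are available. Lean on these libraries where they do the work, as an engineer would, in place of code of your own. Each camera call takes 0.05 s, during which the arm holds its last target. There are 200 camera calls.

## Working session

There is one attempt and no reset: what is moved stays moved. The work goes in short steps, Python scripts to look and compute and a tool call to move; the robot and the scene stay as the last step left them, time stands still between calls to the robot, and variables do not carry over. Pictures are saved under pics/ and viewed, at most 12 in all, crops included, and the job is handed in when it is done.

```bash
ls; mkdir -p pics; python3 - <<'E'
from rig import arm, camrig, monitor
import cv2,numpy as np
for n in("side","top","wrist"):
    c=camrig.calibration(n);print(n,c["fovy"],c["cx"],c["cy"],np.round(c["R"],4).tolist(),np.round(c["t"],4).tolist())
    cv2.imwrite(f"pics/{n}0.png",camrig.capture(n)[:,:,::-1])
s=monitor.get_state();print(s["time"],s["tool_pos"],s["ee_rot"])
E
```

```text
pics
rig.py
side 56.7406243396145 275.9931500746363 207.7710500191523 [[-0.6867, -0.727, 0.0017], [-0.4191, 0.394, -0.818], [0.594, -0.5624, -0.5752]] [0.4302, 0.3357, 0.8003]
top 55.08590075095213 277.2764406731112 206.09684478169083 [[0.0267, -0.9996, 0.0059], [-0.9954, -0.0271, -0.0916], [0.0917, -0.0034, -0.9958]] [0.0248, 0.605, 1.2083]
wrist 70.87782402800148 277.8719297829738 212.94762313056876 [[0.4408, -0.8976, -0.0024], [-0.8646, -0.4253, 0.2677], [-0.2413, -0.1159, -0.9635]] [-0.5233, -0.0362, 0.3785]
0.15 [ 0.23084982 -0.47093548  0.23065843] [-3.05892078e+00 -7.09449711e-01  5.37780447e-04]
```

View pics/top0.png

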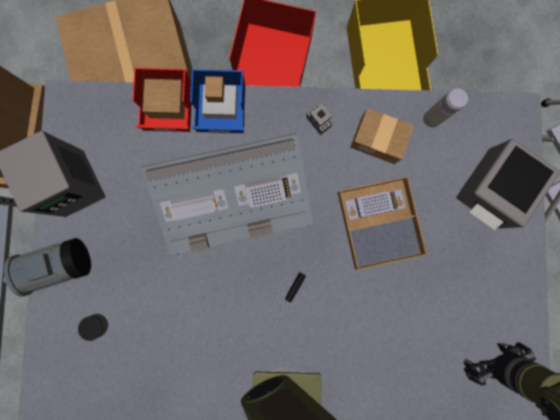

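View pics/side0.png

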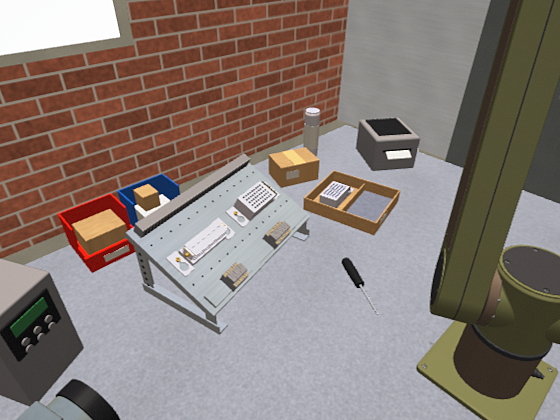

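Top view: the supply hangs at the right place, spanning about (236,193)–(300,184). The resistor is at the left place, and the stand is yawed a little. The carton is at about (382,223), with its front half (388,243) empty. I'll get coarse poses first, then look closer with the wrist camera.

```bash
cat > h.py <<'E'
import numpy as np
from scipy.spatial.transform import Rotation as Ro
def ray(c,p):
    f=210/np.tan(np.radians(c["fovy"])/2); R=np.array(c["R"])
    d=R.T@np.array([(p[0]-c["cx"])/f,(p[1]-c["cy"])/f,1.]); o=-R.T@np.array(c["t"]); return o,d
def onplane(c,p,n,q):
    o,d=ray(c,p); n=np.array(n,float); return o+d*(n@(np.array(q)-o))/(n@d)
def onz(c,p,z): return onplane(c,p,[0,0,1],[0,0,z])
def proj(c,X):
    f=210/np.tan(np.radians(c["fovy"])/2); v=np.array(c["R"])@X+c["t"]; return np.array([c["cx"],c["cy"]])+f*v[:2]/v[2]
def tri(obs):
    A=np.zeros((3,3));b=np.zeros(3)
    for c,p in obs:
        o,d=ray(c,p);d/=np.linalg.norm(d);M=np.eye(3)-np.outer(d,d);A+=M;b+=M@o
    return np.linalg.solve(A,b)
def standR(yaw): return Ro.from_euler('z',yaw).as_matrix()@Ro.from_euler('y',-27,degrees=True).as_matrix()
def delta(s,R,p):  # target TCP rot/pos -> row in current tool axes (from measured pose)
    R0=Ro.from_rotvec(s["ee_rot"]).as_matrix()
    return np.round(np.r_[Ro.from_matrix(R0.T@R).as_rotvec(),R0.T@(np.array(p)-s["tool_pos"])],4)
E
python3 - <<'E'
from rig import arm, camrig, monitor
from h import *
c=camrig.calibration("top")
for n,p,z in [("frontL",(168,254),.07),("frontR",(312,222),.07),("sup L",(236,193),.14),("sup R",(300,184),.14),("cart1",(339,192),.046),("cart2",(408,179),.046),("cart3",(425,255),.046),("cart4",(356,269),.046)]:
    print(n,onz(c,p,z).round(3))
E
```

```text
frontL [0.451 0.357 0.07 ]
frontR [ 0.556 -0.063  0.07 ]
sup L [0.627 0.158 0.14 ]
sup R [ 0.658 -0.021  0.14 ]
cart1 [ 0.65  -0.145  0.046]
cart2 [ 0.696 -0.355  0.046]
cart3 [ 0.467 -0.405  0.046]
cart4 [ 0.42  -0.199  0.046]
```

View pics/wrist0.png

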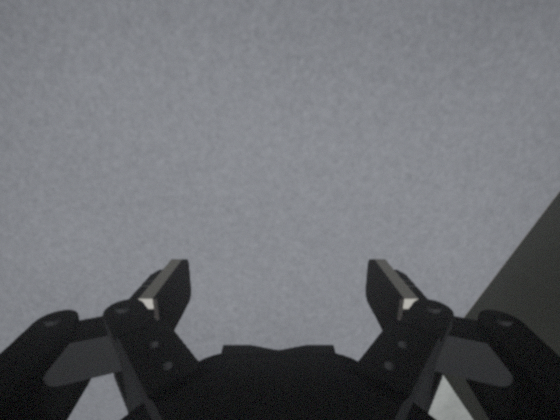

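Wrist view: only the table and my own fingers. The finger line runs horizontally in the picture. Next, work out the moves to viewing poses over the carton and the stand.

```bash
python3 - <<'E'
from rig import arm, camrig, monitor
from h import *
s=monitor.get_state();R0=Ro.from_rotvec(s["ee_rot"]).as_matrix();c=camrig.calibration("wrist")
print("cam in tool",R0.T@(-np.array(c["R"]).T@c["t"]-s["tool_pos"]),"axis",R0.T@np.array(c["R"])[2]);print(R0.round(2))
S=standR(np.radians(12)); 
for sg in(1,-1):
    y=sg*S[:,0];z=-S[:,2];R=np.c_[np.cross(y,z),y,z]
    print("stand",sg,delta(s,R,np.array([.643,.068,.142])+S[:,2]*.20))
K=Ro.from_euler('z',12.5,degrees=True).as_matrix()
for sg in(1,-1):
    y=sg*K[:,0];z=-K[:,2];R=np.c_[np.cross(y,z),y,z]
    print("carton",sg,delta(s,R,np.array([.56,-.275,.3])))
E
```

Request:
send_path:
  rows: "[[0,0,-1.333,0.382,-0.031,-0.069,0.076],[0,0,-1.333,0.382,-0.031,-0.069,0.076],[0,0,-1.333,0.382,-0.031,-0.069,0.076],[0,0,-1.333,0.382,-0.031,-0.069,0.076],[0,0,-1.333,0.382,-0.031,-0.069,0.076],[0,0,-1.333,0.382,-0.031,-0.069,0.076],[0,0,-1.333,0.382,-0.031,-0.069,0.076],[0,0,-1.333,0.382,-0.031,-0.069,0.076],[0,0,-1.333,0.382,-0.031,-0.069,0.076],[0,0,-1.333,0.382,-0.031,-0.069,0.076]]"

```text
refused: rows: the value is not of type 'string' (schema: type "string"). Nothing was moved.
```

Nothing moved. I misread the format; it is rows parted by a bar, with the numbers parted by spaces. Resending.

Request:
send_path:
  rows: "0 0 -1.333 0.382 -0.031 -0.069 0.076 | 0 0 -1.333 0.382 -0.031 -0.069 0.076 | 0 0 -1.333 0.382 -0.031 -0.069 0.076 | 0 0 -1.333 0.382 -0.031 -0.069 0.076 | 0 0 -1.333 0.382 -0.031 -0.069 0.076 | 0 0 -1.333 0.382 -0.031 -0.069 0.076 | 0 0 -1.333 0.382 -0.031 -0.069 0.076 | 0 0 -1.333 0.382 -0.031 -0.069 0.076 | 0 0 -1.333 0.382 -0.031 -0.069 0.076 | 0 0 -1.333 0.382 -0.031 -0.069 0.076"

```text
time: 1.4
tool_pos: [0.5593, -0.2762, 0.3002]
ee_rot: [-1.97, -2.446, 0.0]
wrist_force: [0.6, -0.4, 0.5]
gripper_width: 0.076
grasp_force: 0.0
```

```bash
python3 - <<'E'
from rig import arm, camrig, monitor
from h import *
import cv2,pickle
s=monitor.get_state();c=camrig.calibration("wrist");im=camrig.capture("wrist")
pickle.dump((s,c,im),open("carton.pkl","wb"));cv2.imwrite("pics/w1.png",im[:,:,::-1])
S=standR(np.radians(12));y=S[:,0];z=-S[:,2];R=np.c_[np.cross(y,z),y,z]
print(s["joint_positions"],delta(s,R,np.array([.643,.068,.142])+S[:,2]*.20))
E
```

```text
[-4.58560610e-01  4.24226615e-01  2.84851655e-01  1.43207926e+00
 -1.76656484e-04  8.97321359e-01] [-0.4719 -0.0016  0.0053  0.3189  0.0644 -0.0199]
```

View pics/w1.png

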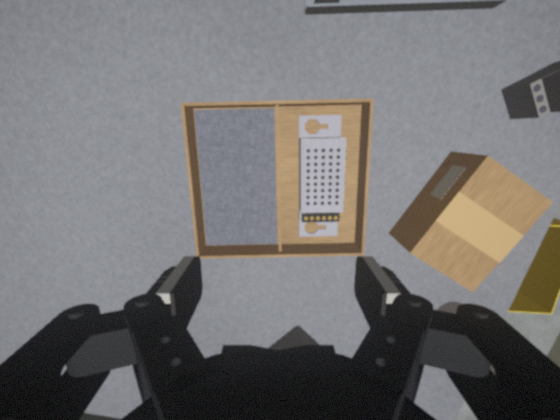

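The carton seen from above: the foam quad has corners near (195,110), (275,108), (279,246) and (204,246). The carton's outer rim runs (183,104)–(373,100)–(364,256)–(198,257), and supply2 is in the far half. Now on to the stand.

Request:
send_path:
  rows: "-0.47 0 0 0.319 0.064 -0.02 0.076 | -0.47 0 0 0.319 0.064 -0.02 0.076 | -0.47 0 0 0.319 0.064 -0.02 0.076 | -0.47 0 0 0.319 0.064 -0.02 0.076 | -0.47 0 0 0.319 0.064 -0.02 0.076 | -0.47 0 0 0.319 0.064 -0.02 0.076 | -0.47 0 0 0.319 0.064 -0.02 0.076"

```text
time: 2.33
tool_pos: [0.5536, 0.05, 0.3204]
ee_rot: [1.752, 2.184, 0.523]
wrist_force: [0.2, -0.1, -0.2]
gripper_width: 0.0761
grasp_force: 0.0
```

```bash
python3 - <<'E'
from rig import arm, camrig, monitor
from h import *
import cv2,pickle
s=monitor.get_state();c=camrig.calibration("wrist");im=camrig.capture("wrist")
pickle.dump((s,c,im),open("stand.pkl","wb"));cv2.imwrite("pics/w2.png",cv2.resize(im[:,:,::-1],(800,600),interpolation=cv2.INTER_CUBIC))
_,cc,_=pickle.load(open("carton.pkl","rb"))
P=[onz(cc,p,.008) for p in[(195,110),(275,108),(279,246),(204,246)]];Q=[onz(cc,p,.046) for p in[(183,104),(373,100),(364,256),(198,257)]]
for L in(P,Q):
    L=np.array(L);print(L.round(4).tolist(),L.mean(0).round(4));
    for i in range(4):
        d=L[(i+1)%4]-L[i];print(np.linalg.norm(d).round(4),np.degrees(np.arctan2(d[1],d[0])).round(1))
E
```

```text
[[0.4245, -0.2068, 0.008], [0.5329, -0.1804, 0.008], [0.5826, -0.3801, 0.008], [0.467, -0.4055, 0.008]] [ 0.5018 -0.2932  0.008 ]
0.1116 13.7
0.2058 -76.0
0.1184 -167.6
0.2031 102.1
[[0.4191, -0.2032, 0.046], [0.6526, -0.1472, 0.046], [0.7033, -0.354, 0.046], [0.4677, -0.4072, 0.046]] [ 0.5607 -0.2779  0.046 ]
0.2402 13.5
0.2128 -76.2
0.2415 -167.3
0.2097 103.4
```

View pics/w2.png

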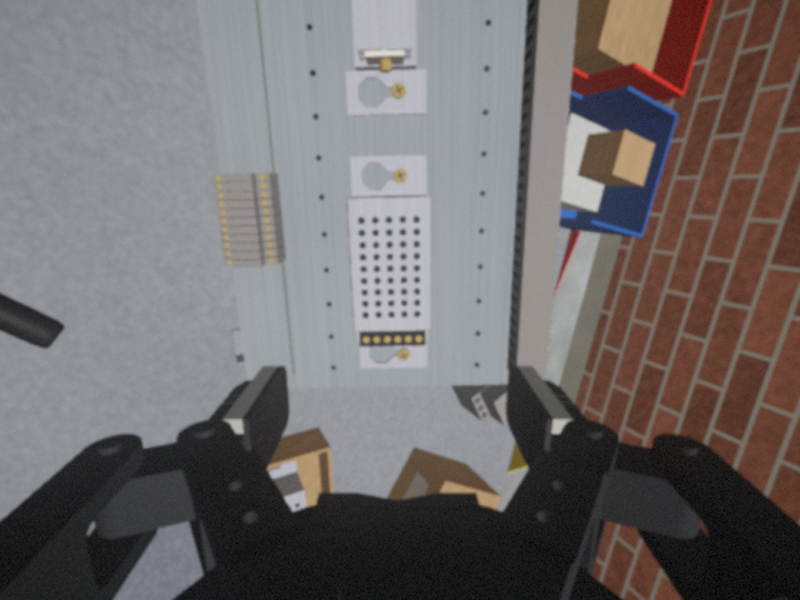

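Wrist view at 800x600: screw heads 3 and 4 are at (400,175) and (404,354), and screw 2 at (398,90). The supply cover is (348–431, 198–330), and its terminal strip is at the lower (−y) end, with ears at both ends. The plate's front edge runs (200,0)–(245,388).

```bash
cat > m.py <<'E'
from h import *
import cv2,pickle
s,c,im=pickle.load(open("stand.pkl","rb"))
hsv=cv2.cvtColor(im,cv2.COLOR_RGB2HSV)
k=.7
def blob(u,v,w=8):
    u,v=int(u*k),int(v*k);m=cv2.inRange(hsv[v-w:v+w,u-w:u+w],(12,90,80),(40,255,255));M=cv2.moments(m,True);return (u-w+M["m10"]/M["m00"],v-w+M["m01"]/M["m00"])
sc=[blob(398,90),blob(400,175),blob(404,354,6)];print("px",np.round(sc,1).tolist())
# front edge of the plate
g=cv2.cvtColor(im,cv2.COLOR_RGB2HSV)[:,:,2].astype(float)
E=[]
for v in list(range(10,110,5))+list(range(195,245,5)):
    u0=int((200+45*v/k/388)*k);r=cv2.GaussianBlur(g,(1,5),0)[v,u0-12:u0+13];E.append((u0-12+np.argmax(np.abs(np.diff(r)))+.5,v))
A=np.array([onz(c,p,.07) for p in E]);cf=np.polyfit(A[:,1],A[:,0],1)
res=A[:,0]-np.polyval(cf,A[:,1]);ok=abs(res-np.median(res))<.004;cf=np.polyfit(A[ok,1],A[ok,0],1)
print("edge",cf,ok.sum(),len(ok),"yaw",np.degrees(-np.arctan(cf[0])))
E
python3 - <<'E'
from m import *
for yaw in(np.degrees(-np.arctan(cf[0])),):
    S=standR(np.radians(yaw));q=np.array([np.polyval(cf,.1),.1,.07])
    P=[onplane(c,p,S[:,2],q+S[:,2]*.0105) for p in sc]
    F=np.array(P)-S[:,2]*.0105
    print(F.round(4).tolist(),[np.linalg.norm(F[i+1]-F[i]).round(4) for i in(0,1)])
    d=F[1]-F[2];print("screw dir yaw in plane",d@S/np.linalg.norm(d),"up-slope",(F-q)@S[:,0])
    for p in[(348,198),(431,198),(430,330),(356,330)]:
        X=onplane(c,np.array(p)*k,S[:,2],q+S[:,2]*.041);print(((X-F[1:].mean(0))@S).round(4))
E
```

```text
px [[278.4, 63.5], [280.1, 122.4], [281.9, 246.5]]
edge [-0.23660458  0.53204336] 26 30 yaw 13.311644084133965
[[0.6153, 0.2035, 0.1351], [0.63, 0.1462, 0.1357], [0.6646, 0.0032, 0.1361]] [np.float64(0.0592), np.float64(0.1471)]
screw dir yaw in plane [-6.10745971e-03  9.99981349e-01 -3.47539548e-16] up-slope [0.14349964 0.14472054 0.14561889]
[-0.038   0.0576  0.041 ]
[0.0213 0.0569 0.041 ]
[ 0.0215 -0.0427  0.041 ]
[-0.0361 -0.0421  0.041 ]
```

Measured spacings come out about 2% short, so I'll take a second wrist view to triangulate the depth.

Request:
send_path:
  rows: "0 0 0 -0.06 0 0.02 0.076 | 0 0 0 -0.11 0 0.04 0.076 | 0 0 0 -0.11 0 0.04 0.076"

```text
time: 2.75
tool_pos: [0.5952, -0.0592, 0.282]
ee_rot: [1.764, 2.178, 0.517]
wrist_force: [-1.0, 0.1, 0.6]
gripper_width: 0.0759
grasp_force: 0.0
```

```bash
python3 - <<'E'
from rig import arm, camrig, monitor
from m import *
s2=monitor.get_state();c2=camrig.calibration("wrist");im2=camrig.capture("wrist")
pickle.dump((s2,c2,im2),open("stand2.pkl","wb"));cv2.imwrite("pics/w3.png",cv2.resize(im2[:,:,::-1],(800,600),interpolation=cv2.INTER_CUBIC))
S=standR(np.radians(13.3))
for X in [(.6153,.2035,.1351),(.63,.1462,.1357),(.6646,.0032,.1361)]: print(proj(c2,np.array(X)+S[:,2]*.0105))
m=cv2.inRange(cv2.cvtColor(im2,cv2.COLOR_RGB2HSV),(12,90,80),(40,255,255));n,_,st,ce=cv2.connectedComponentsWithStats(m)
print([(ce[i].round(1).tolist(),int(st[i,4])) for i in range(1,n) if 10<st[i,4]<300 and 200<ce[i][0]<360])
E
```

```text
px [[278.4, 63.5], [280.1, 122.4], [281.9, 246.5]]
edge [-0.23660458  0.53204336] 26 30 yaw 13.311644084133965
[ 279.39639592 -107.02700473]
[282.18488497 -20.3195525 ]
[285.47457056 153.7168947 ]
[([299.2, 134.0], 33), ([252.5, 135.5], 32), ([261.8, 135.2], 33), ([271.3, 134.9], 33), ([280.5, 134.5], 32), ([289.8, 134.4], 35), ([284.7, 154.5], 15), ([292.6, 277.6], 11)]
```

View pics/w3.png

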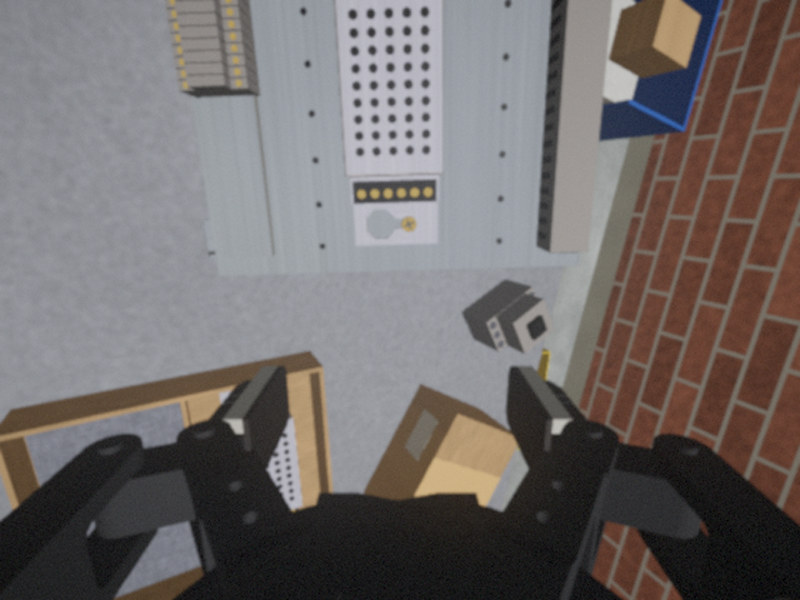

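In this view screw 4 is at (284.7,154.5) in native pixels, and the cover's lower edge runs (347,177)–(441,173) at 800 scale.

```bash
python3 - <<'E'
from m import *
_,c2,im2=pickle.load(open("stand2.pkl","rb"))
S=standR(np.radians(13.3));q=np.array([np.polyval(cf,.1),.1,.07])
def yel(i,box):
    u,v,w,h=box;m=cv2.inRange(cv2.cvtColor(i,cv2.COLOR_RGB2HSV)[v:v+h,u:u+w],(12,60,80),(40,255,255));n,_,st,ce=cv2.connectedComponentsWithStats(m)
    return sorted([(x[0]+u,x[1]+v) for j,x in enumerate(ce) if j and st[j,4]>5])
a=yel(im,(245,230,60,13));b=yel(im2,(245,125,60,17));print(np.round(a,1).tolist(),np.round(b,1).tolist())
if len(a)==len(b):
    for p,r in zip(a,b): print("term",((tri([(c,p),(c2,r)])-q)@S).round(4))
for n,p,r in[("screw4",sc[2],(284.7,154.5)),("cov",np.array((430,330))*k,np.array((441,173))*k),("cov",np.array((356,330))*k,np.array((347,177))*k)]:
    print(n,((tri([(c,p),(c2,r)])-q)@S).round(4))
E
```

```text
px [[278.4, 63.5], [280.1, 122.4], [281.9, 246.5]]
edge [-0.23660458  0.53204336] 26 30 yaw 13.311644084133965
[[255.9, 237.4], [263.4, 237.4], [270.5, 237.4], [278.0, 237.0], [285.3, 236.8], [292.7, 236.8]] [[252.7, 135.4], [261.9, 135.2], [271.0, 135.0], [280.6, 134.6], [289.7, 134.4], [299.0, 134.0]]
term [ 0.1152 -0.1115  0.0272]
term [ 0.1238 -0.1114  0.0275]
term [ 0.1322 -0.1114  0.0279]
term [ 0.141  -0.1113  0.0272]
term [ 0.1495 -0.1113  0.0268]
term [ 0.1581 -0.1111  0.0275]
screw4 [ 0.1453 -0.1311  0.008 ]
cov [ 0.1664 -0.1001  0.0385]
cov [ 0.1079 -0.1012  0.0338]
```

```bash
cat > t.py <<'E'
from m import *
S=standR(np.radians(13.5));q=np.array([np.polyval(cf,.1),.1,.07])-S[:,2]*.0025
F=[onplane(c,p,S[:,2],q+S[:,2]*.0105)-S[:,2]*.0105 for p in sc]
O=(F[1]+F[2])/2-S[:,0]*.009          # supply origin when hung
y=S[:,0];z=-S[:,2];RG=np.c_[np.cross(y,z),y,z]
E
python3 - <<'E'
from rig import arm, camrig, monitor
from t import *
s=monitor.get_state();print(O.round(4),np.linalg.norm(F[1]-F[2]))
print("hover",delta(s,RG,O+S[:,2]*.08));print("grip",delta(s,RG,O+S[:,2]*.012))
E
```

```text
px [[278.4, 63.5], [280.1, 122.4], [281.9, 246.5]]
edge [-0.23660458  0.53204336] 26 30 yaw 13.311644084133965
[0.6408 0.0726 0.1295] 0.14825185842226946
hover [-0.0043  0.0098 -0.022   0.1165 -0.0051  0.0895]
grip [-0.0043  0.0098 -0.022   0.1172 -0.0048  0.1575]
```

Request:
send_path:
  rows: "-0.004 0.01 -0.022 0.06 -0.003 0.02 0.076 | -0.004 0.01 -0.022 0.117 -0.005 0.05 0.076 | -0.004 0.01 -0.022 0.117 -0.005 0.09 0.076 | -0.004 0.01 -0.022 0.117 -0.005 0.09 0.076"
  grip_n: 30

```text
time: 3.3
tool_pos: [0.6033, 0.0692, 0.199]
ee_rot: [1.728, 2.21, 0.527]
wrist_force: [-0.4, 0.5, 0.5]
gripper_width: 0.0761
grasp_force: 0.0
```

```bash
python3 - <<'E'
from rig import arm, camrig, monitor
from t import *
s=monitor.get_state();print("grip",delta(s,RG,O+S[:,2]*.012))
cw=camrig.calibration("wrist");iw=camrig.capture("wrist");pickle.dump((s,cw,iw),open("hover.pkl","wb"))
cv2.imwrite("pics/w4.png",iw[:,:,::-1])
for a in((30,50),(-30,50),(-30,-42),(30,-42)):print(proj(cw,O+S@np.array([a[0]/1e3,a[1]/1e3,.04])))
print(proj(cw,F[2]+S[:,2]*.0105))
E
```

```text
px [[278.4, 63.5], [280.1, 122.4], [281.9, 246.5]]
edge [-0.23660458  0.53204336] 26 30 yaw 13.311644084133965
grip [-0.0031 -0.0035  0.0071 -0.0056  0.0017  0.0668]
[331.45628405 171.38354081]
[234.02352639 170.62416024]
[238.21290369 302.73302672]
[324.17548705 303.44761855]
[291.73213465 317.68541093]
```

View pics/w4.png

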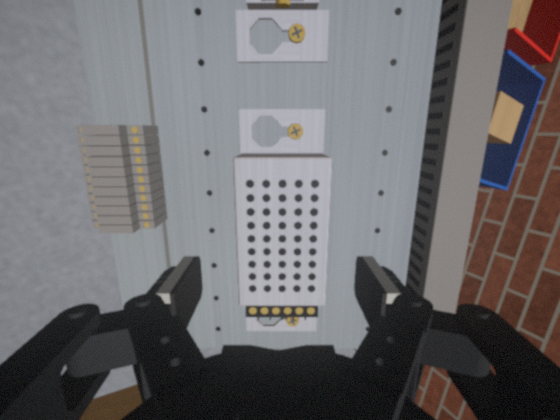

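The cover's corners (235,156), (331,157), (324,304) and (239,304) match the predictions within about a pixel. Descend and close.

Request:
send_path:
  rows: "-0.003 -0.003 0.007 -0.006 0.002 0.035 0.076 | -0.003 -0.003 0.007 -0.006 0.002 0.055 0.076 | -0.003 -0.003 0.007 -0.006 0.002 0.067 0.076 | -0.003 -0.003 0.007 -0.006 0.002 0.067 0.076"
  grip_n: 30

```text
time: 3.85
tool_pos: [0.6386, 0.0697, 0.1439]
ee_rot: [1.734, 2.195, 0.533]
wrist_force: [-0.5, 0.5, 0.1]
gripper_width: 0.0762
grasp_force: 0.0
```

Request:
send_path:
  rows: "0 0 0 0 0 0 0.05 | 0 0 0 0 0 0 0.05 | 0 0 0 0 0 0 0.05 | 0 0 0 0 0 0 0.05 | 0 0 0 0 0 0 0.05"
  grip_n: 35

```text
time: 4.47
tool_pos: [0.6376, 0.0698, 0.1441]
ee_rot: [1.733, 2.195, 0.532]
wrist_force: [-4.7, -1.5, 4.3]
gripper_width: 0.0591
grasp_force: 39.6
```

```bash
python3 - <<'E'
from rig import arm, camrig, monitor
from t import *
s=monitor.get_state();print("grip err",delta(s,RG,O+S[:,2]*.012),s["wrist_force"]@S,s["ft_torque"])
cw=camrig.calibration("wrist");iw=camrig.capture("wrist");pickle.dump((s,cw,iw),open("gripped.pkl","wb"))
cv2.imwrite("pics/w5.png",iw[:,:,::-1])
E
```

```text
px [[278.4, 63.5], [280.1, 122.4], [281.9, 246.5]]
edge [-0.23660458  0.53204336] 26 30 yaw 13.311644084133965
grip err [ 0.0052  0.002  -0.0011  0.002  -0.0033  0.0026] [-2.46198647 -0.34388058  6.06822554] [-0.40928536  1.23726433 -0.05098719]
```

View pics/w5.png

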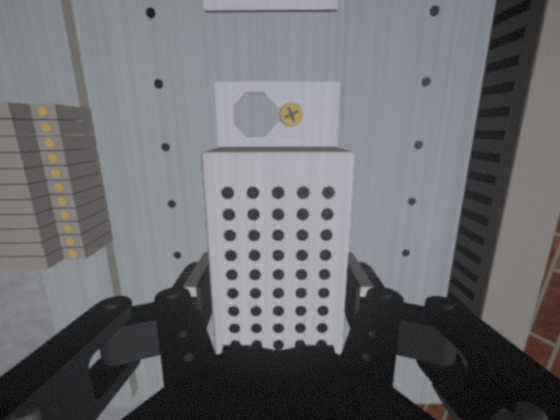

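Gripped. The ear spans columns 216–340 at row ~112, the wide hole's left edge is at about 233, and screw 3's head is at (291,114). The supply seems to have crept up a few mm as the fingers closed, so I'll measure how far is left to slide.

```bash
cat > r.py <<'E'
from t import *
def rem(f):
    s,cw,iw=pickle.load(open(f,"rb"));h=cv2.cvtColor(iw,cv2.COLOR_RGB2HSV)
    m=cv2.inRange(h[85:140,200:360],(12,90,80),(40,255,255));M=cv2.moments(m,True);u,v=200+M["m10"]/M["m00"],85+M["m01"]/M["m00"]
    w=h[:,:,1].astype(int)[int(v),190:365]; g=h[:,:,2].astype(int)[int(v),190:365]
    return s,cw,(u,v),w,g
E
python3 - <<'E'
from r import *
s,cw,p,w,g=rem("gripped.pkl");print(p);print(w.tolist());print(g.tolist())
X=lambda u,h:((onplane(cw,(u,p[1]),S[:,2],O+S[:,2]*h)-O)@S)[0].round(4)
print("screw",X(p[0],.0105),"ear",X(216,.003),X(340,.003),"hole left",X(233,.0015))
E
```

```text
px [[278.4, 63.5], [280.1, 122.4], [281.9, 246.5]]
edge [-0.23660458  0.53204336] 26 30 yaw 13.311644084133965
(290.7368421052632, 113.6654135338346)
[17, 18, 18, 17, 15, 17, 19, 18, 15, 18, 19, 17, 19, 19, 17, 15, 15, 17, 19, 16, 19, 15, 19, 14, 15, 16, 15, 13, 13, 14, 11, 13, 14, 13, 13, 13, 14, 13, 16, 13, 13, 14, 12, 11, 8, 12, 17, 15, 19, 19, 18, 14, 18, 20, 17, 17, 17, 19, 15, 15, 15, 14, 19, 17, 19, 17, 19, 15, 17, 17, 14, 19, 17, 17, 15, 17, 17, 19, 19, 20, 18, 17, 19, 20, 19, 17, 17, 18, 14, 10, 75, 112, 119, 115, 113, 111, 107, 97, 80, 35, 13, 13, 15, 5, 19, 43, 73, 90, 99, 109, 114, 100, 52, 9, 10, 11, 13, 13, 13, 13, 13, 14, 14, 14, 13, 11, 13, 11, 14, 13, 12, 13, 13, 13, 13, 13, 13, 11, 13, 13, 13, 13, 10, 13, 13, 13, 14, 16, 15, 18, 19, 19, 21, 19, 17, 19, 18, 15, 20, 19, 19, 17, 19, 18, 17, 20, 17, 17, 17, 19, 19, 15, 17, 18, 20]
[153, 152, 154, 151, 151, 151, 151, 152, 150, 152, 150, 151, 150, 150, 151, 149, 152, 149, 149, 147, 148, 149, 150, 150, 151, 157, 168, 177, 179, 180, 181, 182, 181, 180, 178, 179, 177, 178, 179, 180, 181, 182, 177, 166, 152, 151, 150, 153, 150, 151, 152, 150, 152, 152, 153, 153, 151, 151, 151, 149, 149, 146, 148, 148, 148, 150, 149, 149, 150, 150, 148, 149, 151, 151, 149, 148, 148, 147, 149, 150, 152, 149, 150, 152, 150, 150, 151, 152, 147, 133, 147, 161, 165, 168, 169, 168, 165, 157, 137, 116, 101, 101, 103, 101, 107, 119, 137, 147, 157, 162, 166, 166, 166, 167, 177, 181, 183, 182, 183, 180, 180, 180, 179, 179, 179, 180, 181, 181, 181, 179, 176, 176, 179, 182, 182, 183, 180, 181, 179, 180, 180, 178, 177, 178, 179, 178, 177, 177, 169, 158, 150, 147, 146, 149, 148, 148, 152, 153, 151, 150, 150, 149, 150, 153, 150, 151, 152, 148, 151, 151, 148, 150, 151, 152, 152]
screw 0.0085 ear -0.0283 0.0334 hole left -0.02
```

About 17 mm remains (the screw is 6 mm above the ear's centre and needs to be 11 mm below it). Relieve the pressure on the plate, then slide.

Request:
send_path:
  rows: "0 0 0 0 0 -0.0015 0.05 | 0 0 0 0 0 -0.0015 0.05"
  grip_n: 45

```text
time: 4.78
tool_pos: [0.6368, 0.0702, 0.1439]
ee_rot: [1.734, 2.197, 0.532]
wrist_force: [-0.2, 0.5, -5.4]
gripper_width: 0.0592
grasp_force: 49.2
```

Request:
send_path:
  rows: "0 0 0 0 0.006 0 0.05 | 0 0 0 0 0.012 0 0.05 | 0 0 0 0 0.017 0 0.05 | 0 0 0 0 0.017 0 0.05 | 0 0 0 0 0.017 0 0.05"

```text
time: 5.4
tool_pos: [0.6521, 0.0737, 0.1522]
ee_rot: [1.733, 2.196, 0.533]
wrist_force: [-0.6, -0.8, -6.2]
gripper_width: 0.0592
grasp_force: 49.4
```

```bash
python3 - <<'E'
from rig import arm, camrig, monitor
from t import *
s=monitor.get_state();print("pos rel O",(s["tool_pos"]-O)@S,s["wrist_force"]@S,s["ft_torque"])
cw=camrig.calibration("wrist");iw=camrig.capture("wrist");pickle.dump((s,cw,iw),open("slid.pkl","wb"))
cv2.imwrite("pics/w6.png",iw[:,:,::-1])
E
```

```text
px [[278.4, 63.5], [280.1, 122.4], [281.9, 246.5]]
edge [-0.23660458  0.53204336] 26 30 yaw 13.311644084133965
pos rel O [ 0.02039143 -0.00158567  0.01506952] [-3.4920646  -0.59509453 -5.16519954] [-0.2443138   0.84401864 -0.00172629]
```

View pics/w6.png

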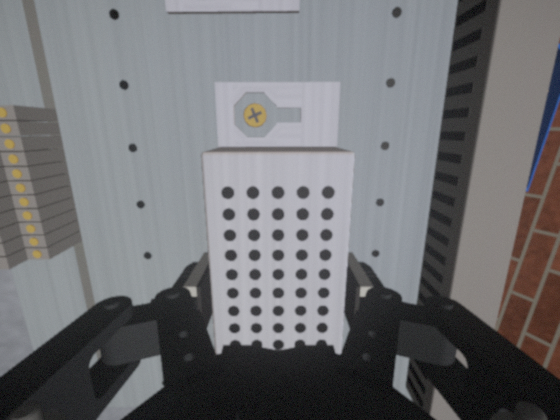

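The screw head (255,115) is centred in the wide end of the keyhole, and the force is just the supply's weight. Lift square to the plate.

Request:
send_path:
  rows: "0 0 0 0 0 -0.004 0.05 | 0 0 0 0 0 -0.008 0.05 | 0 0 0 0 0 -0.012 0.05"

```text
time: 5.82
tool_pos: [0.647, 0.0724, 0.1637]
ee_rot: [1.732, 2.195, 0.534]
wrist_force: [-0.1, -0.7, -5.6]
gripper_width: 0.0591
grasp_force: 49.4
```

Request:
send_path:
  rows: "0 0 0 0 0 -0.02 0.05 | 0 0 0 0 0 -0.05 0.05 | 0 0 0 0 0 -0.09 0.05 | 0 0 0 0 0 -0.09 0.05"
  grip_n: 60

```text
time: 6.32
tool_pos: [0.6086, 0.0628, 0.2478]
ee_rot: [1.728, 2.19, 0.54]
wrist_force: [0.2, 0.9, -4.6]
gripper_width: 0.0586
grasp_force: 72.5
```

```bash
python3 - <<'E'
from rig import arm, camrig, monitor
from t import *
s=monitor.get_state();print("rel O",(s["tool_pos"]-O)@S,s["joint_positions"].round(3) if hasattr(s["joint_positions"],"round") else s["joint_positions"])
cw=camrig.calibration("wrist");iw=camrig.capture("wrist");pickle.dump((s,cw,iw),open("lifted.pkl","wb"));cv2.imwrite("pics/w7.png",iw[:,:,::-1])
R0=Ro.from_rotvec(s["ee_rot"]).as_matrix()
# depth of back behind TCP along tool z at grip: supply was ~1.5 mm off plate at TCP height .0151
K=Ro.from_euler('z',13.3,degrees=True).as_matrix();y=K[:,0];z=-K[:,2];RC=np.c_[np.cross(y,z),y,z]
C=np.array([.502,-.2925,0])
for h in(.20,.10): print("carton",h,delta(s,RC,C+[0,0,h]))
E
```

```text
px [[278.4, 63.5], [280.1, 122.4], [281.9, 246.5]]
edge [-0.23660458  0.53204336] 26 30 yaw 13.311644084133965
rel O [ 0.02375454 -0.00201141  0.12062743] [ 0.062  0.081 -0.455  0.556  0.078  1.417]
carton 0.2 [ 0.4847  0.0013  0.0025 -0.3208 -0.1872 -0.0439]
carton 0.1 [ 0.4847  0.0013  0.0025 -0.3206 -0.2338  0.0446]
```

Request:
send_path:
  rows: "0.1 0 0 -0.03 -0.01 -0.005 0.05 | 0.25 0 0 -0.08 -0.035 -0.015 0.05 | 0.35 0 0 -0.14 -0.07 -0.025 0.05 | 0.485 0.001 0.0025 -0.2 -0.11 -0.035 0.05 | 0.485 0.001 0.0025 -0.26 -0.15 -0.04 0.05 | 0.485 0.001 0.0025 -0.3 -0.175 -0.044 0.05 | 0.485 0.001 0.0025 -0.322 -0.187 -0.044 0.05 | 0.485 0.001 0.0025 -0.322 -0.187 -0.044 0.05 | 0.485 0.001 0.0025 -0.322 -0.187 -0.044 0.05"

```text
time: 7.5
tool_pos: [0.5008, -0.2934, 0.1953]
ee_rot: [-1.945, -2.458, 0.008]
wrist_force: [0.2, -0.6, -5.1]
gripper_width: 0.0586
grasp_force: 72.2
```

```bash
python3 - <<'E'
from rig import arm, camrig, monitor
from h import *
import cv2
s=monitor.get_state();c=camrig.calibration("wrist")
for n in("wrist","side","top"): cv2.imwrite(f"pics/h_{n}.png",camrig.capture(n)[:,:,::-1])
K=Ro.from_euler('z',13.3,degrees=True).as_matrix();y=K[:,0];z=-K[:,2];RC=np.c_[np.cross(y,z),y,z]
C=np.array([.502,-.2925,0]);print(delta(s,RC,C-RC[:,0]*.002+[0,0,.05]))
# predicted foam corners / carton rim in wrist view
for a in((-56,101),(56,101),(-56,-101),(56,-101)):print(proj(c,C+K@[a[0]/1e3,a[1]/1e3,.008]).round(0))
E
cat > mont.py <<'E'
import cv2,numpy as np
a=cv2.imread("pics/h_wrist.png");b=cv2.resize(cv2.imread("pics/h_side.png")[130:270,270:420],(320,300));t=cv2.resize(cv2.imread("pics/h_top.png")[160:290,320:450],(320,300))
o=np.zeros((600,880,3),np.uint8);o[:420,:560]=a;o[:300,560:]=b;o[300:,560:]=t;cv2.imwrite("pics/m.png",cv2.resize(o,(800,545)))
E
python3 mont.py
```

```text
[-0.0082 -0.0023 -0.     -0.0017  0.0026  0.1453]
[228.  98.]
[335.  98.]
[236. 273.]
[327. 274.]
```

View pics/m.png

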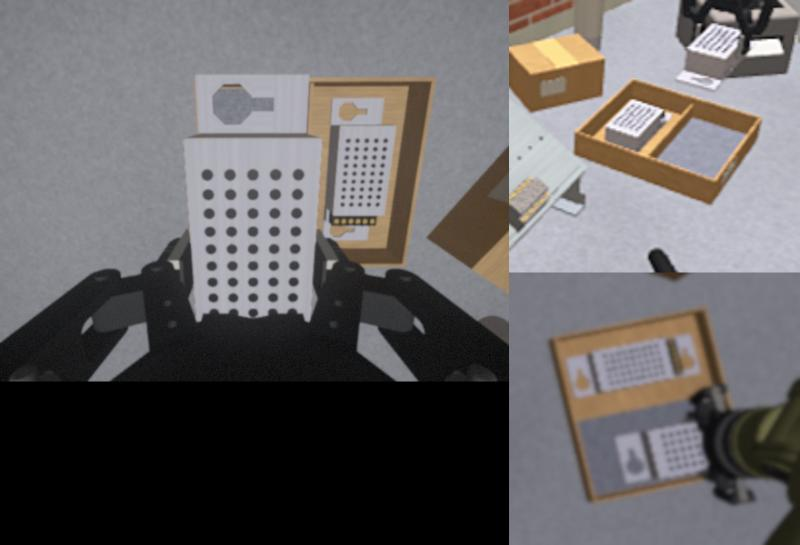

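The supply is square in the grip: ear at native columns 215–340, rows 81–148, as at the grasp. It hangs over the empty half, clear of supply2. Lower it.

Request:
send_path:
  rows: "-0.008 -0.002 0 -0.002 0.002 0.04 0.05 | -0.008 -0.002 0 -0.002 0.002 0.085 0.05 | -0.008 -0.002 0 -0.002 0.002 0.12 0.05 | -0.008 -0.002 0 -0.002 0.002 0.145 0.05 | -0.008 -0.002 0 -0.002 0.002 0.158 0.05 | -0.008 -0.002 0 -0.002 0.002 0.163 0.05 | -0.008 -0.002 0 -0.002 0.002 0.163 0.05"

```text
time: 8.52
tool_pos: [0.5024, -0.2954, 0.0343]
ee_rot: [1.947, 2.463, -0.001]
wrist_force: [0.2, -0.6, -3.8]
gripper_width: 0.059
grasp_force: 72.1
```

```bash
python3 - <<'E'
from rig import arm, camrig, monitor
import cv2
print(monitor.get_state()["ft_torque"])
for n in("side","top"): cv2.imwrite(f"pics/h_{n}.png",camrig.capture(n)[:,:,::-1])
cv2.imwrite("pics/h_wrist.png",camrig.capture("wrist")[:,:,::-1])
E
```

```text
[-0.03774472 -0.04316071  0.00552519]
```

Request:
send_path:
  rows: "0 0 0 0 0 0.003 0.05 | 0 0 0 0 0 0.003 0.05"

```text
time: 8.93
tool_pos: [0.5015, -0.2953, 0.0307]
ee_rot: [1.949, 2.463, -0.001]
wrist_force: [0.4, -0.9, -5.4]
gripper_width: 0.0589
grasp_force: 72.2
```

```bash
python3 mont.py
```

```text
(no output)
```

View pics/m.png

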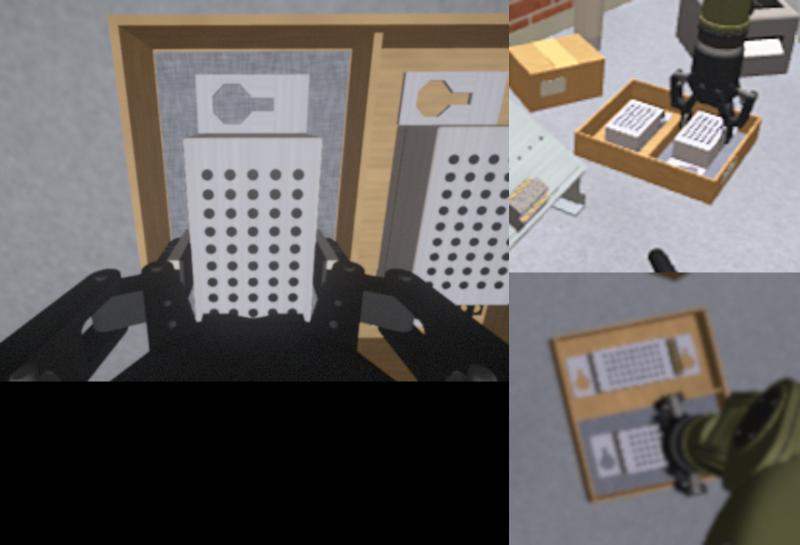

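Parallel with the carton and centred: ear columns 195–309 within foam 155–352, with about 12 mm left at the end. Feel for contact in small steps.

Request:
send_path:
  rows: "0 0 0 0 0 0.003 0.05 | 0 0 0 0 0 0.006 0.05 | 0 0 0 0 0 0.006 0.05"

```text
time: 9.3
tool_pos: [0.5012, -0.2951, 0.0241]
ee_rot: [-1.949, -2.464, 0.001]
wrist_force: [-0.1, -0.1, -5.5]
gripper_width: 0.0589
grasp_force: 72.2
```

Request:
send_path:
  rows: "0 0 0 0 0 0.0015 0.05 | 0 0 0 0 0 0.0015 0.05"

```text
time: 9.55
tool_pos: [0.5015, -0.2952, 0.023]
ee_rot: [1.949, 2.464, -0.001]
wrist_force: [0.3, 0.5, -5.4]
gripper_width: 0.059
grasp_force: 72.2
```

Request:
send_path:
  rows: "0 0 0 0 0 0.0015 0.05 | 0 0 0 0 0 0.0015 0.05"

```text
time: 9.8
tool_pos: [0.5018, -0.2954, 0.0217]
ee_rot: [1.948, 2.463, -0.001]
wrist_force: [-0.6, -0.7, -4.9]
gripper_width: 0.0589
grasp_force: 72.4
```

Request:
send_path:
  rows: "0 0 0 0 0 0.001 0.05 | 0 0 0 0 0 0.001 0.05"

```text
time: 10.05
tool_pos: [0.5018, -0.2954, 0.0215]
ee_rot: [1.948, 2.463, -0.001]
wrist_force: [-1.8, 1.6, 4.0]
gripper_width: 0.0589
grasp_force: 73.2
```

It rests on the foam. Open, back out straight up, and move away.

Request:
send_path:
  rows: "0 0 0 0 0 0 0.064 | 0 0 0 0 0 0 0.068 | 0 0 0 0 0 0 0.072 | 0 0 0 0 0 0 0.072"
  grip_n: 20

```text
time: 10.55
tool_pos: [0.5017, -0.2953, 0.0206]
ee_rot: [1.948, 2.463, -0.001]
wrist_force: [0.3, 0.7, 0.1]
gripper_width: 0.0722
grasp_force: 0.0
```

Request:
send_path:
  rows: "0 0 0 0 0 -0.02 0.072 | 0 0 0 0 0 -0.05 0.072 | 0 0 0 0 0 -0.1 0.072 | 0 0 0 0 0 -0.16 0.072 | 0 0 0 -0.05 0 -0.2 0.072 | 0 0 0 -0.11 0 -0.2 0.072 | 0 0 0 -0.11 0 -0.2 0.072"

```text
time: 11.42
tool_pos: [0.5277, -0.4062, 0.22]
ee_rot: [1.952, 2.458, -0.002]
wrist_force: [-0.5, 0.4, -0.1]
gripper_width: 0.072
grasp_force: 0.0
```

```bash
python3 - <<'E'
from rig import arm, camrig, monitor
import cv2
for n in("wrist","side","top"): cv2.imwrite(f"pics/h_{n}.png",camrig.capture(n)[:,:,::-1])
E
python3 mont.py
```

```text
(no output)
```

View pics/m.png

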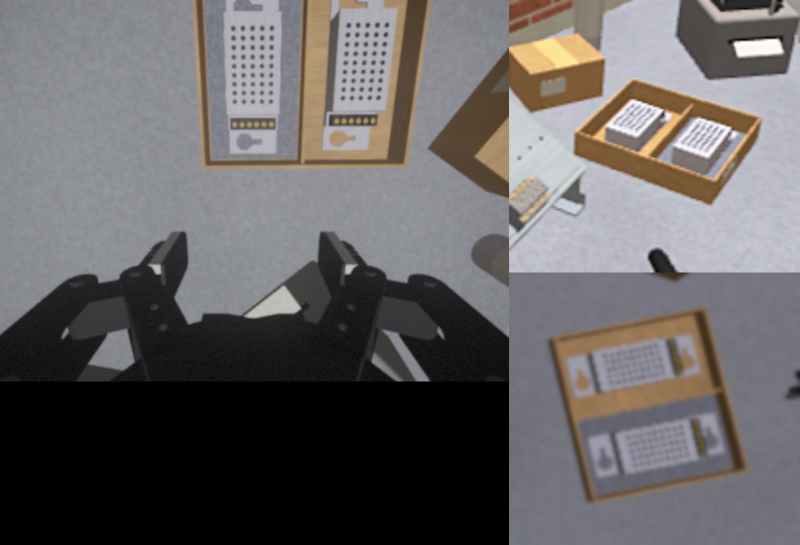

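The supply lies flat on the foam, cover up, parallel to supply2 (wrist view cover (225–283, 12–115), ear end at row 153). The gripper is clear.

```bash
python3 -c "
from rig import arm, camrig, monitor
print(arm.sign_off())"
```

```text
the job is handed in; nothing more can be done
None
```

The supply is off the stand and lying flat, cover up, lengthwise on the foam in the carton's empty half; the job was handed in at about 11.5 s, with the resistor and the second supply not touched.

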